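Hang the punch carrier on the rail and slide it to the mark

TASK

Put the smith's green punch carrier back: lift it by its wooden grip, hook it onto the steel rail to one side of the red mark (more than 60 mm away along the rail), and slide it in along the rail, without lifting it again inside those 60 mm, until it hangs centred on the red mark; then let go. Keep it upright and leave the hammer, the jar and the steel block where they are.

Things in the scene. Friction and masses are not known exactly. Their poses are not given: they have to be found in the camera images.
- carrier: Loose green tray, 56 x 90 x 45 mm (x, y, z), with metal punches (tops at z = 74 mm), a white line mid front and back, and a strap rising on its -x side to a hook with a wooden grip on top; 0.45 kg. Origin: under the tray, plumb below hook and grip (tray's middle at x = 2.5 mm). y is along the rail when hung, z up. At the start +x, the hook's open side, points away from the robot within 0.5 rad.
- carrier_hook (a point): Point 140 mm above the carrier's origin, on the rail's axis when hung; axes as the carrier. The steel hook is a roof 36 mm long (y), 30 mm wide inside, its peak 10 mm above this point. Closed at -x by the strap; the outer leg at +x ends at z = 118 mm, so the rail enters sideways from +x through the gap z = 74 to 118 mm, then the carrier is lowered about 40 mm.
- carrier_grip (a point): Centre of the pale wooden grip, 181 mm above the carrier's origin; axes as the carrier. The grip measures 26 mm (x) by 44 mm (y) by 38 mm tall, from z = 162 to z = 200 mm over the carrier's underside.
- rack: Fixed rail stand: wooden board 100 x 460 x 18 mm (x, y, z), two posts 400 mm apart with brass balls (21 mm) on top, between them a level round steel rail, 14 mm diameter, along the rack's y, its axis 200 mm above the bench. Origin: centre of the board's underside, on the bench; x square to the rail, pointing away from the robot, z up.
- rail_mid (a point): Middle of the rail, on its axis, 200 mm above the rack's origin. Axes as the rack.
- mark: Fixed red mark: a strip 100 mm long (x, across the board), 8 mm wide (y), 3 mm thick, lying on the rack's board under the rail, with a red fin 21 mm tall at each end. Origin: centre of its underside, 182 mm straight below the rail's axis. Axes as the rack. It lies up to 110 mm to either side of the rail's middle.
- hammer: Bystander: hammer lying on the bench, 260 mm long, wooden handle. Origin: under its middle.
- polish_jar: Bystander: amber jar of polish with a black cap, 60 mm in diameter, 75 mm tall. Origin: centre of its underside.
- bench_block: Bystander: steel bench block 70 x 70 x 25 mm. Origin: centre of its underside.

How it is judged:
On the way:
1. The carrier is hooked on the rail, fully down and resting on it (over 1 N), with its middle more than 60 mm from the red mark along the rail (z of carrier_hook in the frame of rail_mid between -0.006 and 0.006 m and x of carrier_hook in the frame of rail_mid between -0.008 and 0.008 m and contact force between carrier and rack above 1 N and (y of carrier_hook in the frame of mark above 0.06 m or y of carrier_hook in the frame of mark below -0.06 m)), for 0.2 s.
At the end, for the whole second after the job is handed in: The carrier hangs from the rail by its hook at rest, its weight on the rail and the hook fully down (within 6 mm of its hung height, within 8 mm across the rail), its middle within 8 mm of the middle of the red mark along the rail, upright within 0.12 rad and square to the rail within 0.2 rad (z of carrier_hook in the frame of rail_mid between -0.006 and 0.006 m and x of carrier_hook in the frame of rail_mid between -0.008 and 0.008 m and contact force between carrier and rack above 1 N and y of carrier_hook in the frame of mark between -0.008 and 0.008 m and angle between carrier's own z axis and vertical below 0.12 rad and angle between the y axis of carrier and the y axis of rack, either way round below 0.2 rad and linear speed of carrier below 0.03 m/s); the robot touches nothing.
It fails at once if over the rail and within 60 mm of the mark, the carrier is more than 12 mm above its hung height: it must slide in along the rail, not be lifted in (y of carrier_hook in the frame of mark between -0.06 and 0.06 m and x of carrier_hook in the frame of rail_mid between -0.04 and 0.04 m and z of carrier_hook in the frame of rail_mid above 0.012 m).
It fails at once if the carrier is tipped more than 0.6 rad, so that its punches would slide out (angle between carrier's own z axis and vertical above 0.6 rad).
It fails at once if the hammer, the jar or the steel block is moved more than 25 mm (distance of any of hammer, polish_jar, bench_block from where it was at the start of the episode above 0.025 m).
It also fails if it takes over 46 s, if anything falls off the work surface, if the arm or the gripper's body presses on something with over 40 N, if the wrist force passes 120 N, or if a joint passes its speed limit or range.

ROBOT

A 6-joint arm with a two-finger parallel gripper is mounted at the origin on the work surface. World frame = base frame: x ahead of the robot, y to its left, z up, the work surface at z = 0. Lengths are in m, angles in rad, forces in N, time in s.
With the tool pointing down it reaches from about 0.35 to 0.725 m from the base axis. Payload 4.3 kg.
Tool frame: the origin (TCP) lies between the finger pads; the fingertips stand 8 mm ahead of it and the grasp point (between the pads) lies 11 mm behind it (robot.tip_reach is the z of the fingertips in the tool frame, in m); z points along the fingers, y is the direction in which the jaws open and shut (so a half turn about z gives the same grasp; the last joint's range is limited). The gripper opens to 85 mm and grips with 20 to 120 N. Pads are 22 mm wide; open, the fingers measure 114 mm over their backs; the gripper's body (76 mm by 85 mm) begins 54 mm behind the grasp point. The pads swing forward as they close: fully open they stand 13 mm farther back than shut.
Start: joints at [1.176, 0.377, 0.081, 1.274, 0, 1.46], TCP at [0.162, 0.552, 0.239] pointing down, gripper open.
Joint ranges: [-2.72, 2.72], [-0.84, 1.66], [-1.02, 1.22], [-1.77, 2.12], [-1.37, 1.28], [-3.14, 3.14]. Speed limits (rad/s): [2.57, 2.57, 3.14, 3.14, 3.14, 3.14].

INTERFACE

Orientations are given as a unit quaternion [x, y, z, w].
In Python, from station import telemetry, snapshot, camera_model, hand_in, nets, robot gives the robot as it stands. The module is installed in compiled form; this text tells all that it offers.
- The arm moves only by the shell command python3 -m creep 'ROWS' [OPENING] [FORCE]. ROWS is JSON, a list of rows, each an object of numbers: "dx", "dy", "dz": the shift along the tool's x, y, z in mm; "ax", "ay", "az": the turn, a rotation vector about the tool's x, y, z in rad. A call has 1 to 12 rows; each row shifts and turns the commanded pose from where the row before left it, along the tool's axes as they then stand; what a row does not reach is not made up. A row lasts 1/10 s, in which the tool goes at most 50 mm and 8.59 degrees, less where a joint would pass 70% of its speed; a pose out of reach is approached as far as the arm can. A call with a gripper value outside its range is refused whole. OPENING is the opening, from 0 (shut) to 1 (fully open), set as the call begins (- or left out, the last holds). The fingers move at their own pace and stop on an object; FORCE is the grip in N (left out, the last holds). Time passes only in rows, so rows that do not move let the fingers close. It gives the time, the measured TCP pose, the force and the opening at its end, in the units of the state.
- telemetry.get_obs(): the state, without advancing time (a new reading comes with each control period).
- snapshot(name): name is "scene" or "top" or "wrist"; returns (picture, depth): 384x512x3 uint8, red, green, blue; 384x512 float32, m along the optical axis (not along the pixel's ray), 0 where there is no reading.
- camera_model(name): a dict with "intrinsics" (3x3 intrinsics, pixels), "k1" (the pictures are not rectified: a ray, as slopes to the right and down, at radius r is drawn at 1 + k1 r^2 times it, then the intrinsics apply), "R" (3x3) and "t" (3): a world point X has camera coordinates R X + t. Camera axes: x right, y down, z forward; pixel columns grow to the right and rows downward; lengths in m; the calibration is good to about 2 mm. A picture is of the moment at which its call begins: read the wrist's pose just before it. camera_model takes no time and is no camera call; for the wrist camera it gives the pose at the moment of the call.
- hand_in(): hands the job in, once; it reports no verdict.
Trained networks look in the newest picture that a camera, given by its name, has taken for a name from the list of things; names that differ only in an ending like _2 or _b are one class to them, and where a whole thing is asked for, a point or a joint stands for the part that bears it (a point fixed in the world has none). Each returns a list of dicts, best first, with "confidence" (0 to 1); they miss things now and then, are a little off and sometimes report something else, mostly with a low value. They report only what shows in the picture. A call takes as long as a camera call.
- nets.trace(camera, target): "pixels" (384x512 bool, what is visible of it) and "point" ([column, row] in pixels, amid what is visible of it).
- nets.mark_of(camera, target): "point" ([column, row] in pixels: a listed point, or the origin of a listed thing).
The state is a dict: "time": time; "qpos": joint angles; "qvel": joint speeds; "joint_efforts": joint torques, N m; "tcp_pos": TCP position; "orientation": TCP orientation; "wrist_force": force on the tool from outside, world axes, zero at the start; "wrist_torque": the same for the moment, N m; "opening": finger opening in m.
Only numpy, scipy, OpenCV 4.12 (cv2) and the standard library are available. Lean on these libraries where they do the work, as an engineer would, in place of code of your own. Each camera call takes 0.05 s, during which the arm holds its last target. There are 200 camera calls.

## Working session

There is one attempt and no reset: what is moved stays moved. The work goes in short steps, Python scripts to look and compute and a shell command to move; the robot and the scene stay as the last step left them, time stands still between calls to the robot, and variables do not carry over. Pictures are saved under pics/ and viewed, about 8 in all and at most 12, crops included, and the job is handed in when it is done.

```bash
mkdir -p pics; cat > h.py <<'E'
import numpy as np, cv2
from station import telemetry, snapshot, camera_model, hand_in, nets, robot
from scipy.spatial.transform import Rotation as Rt
def save(n,im): cv2.imwrite('pics/'+n,im[:,:,::-1])
def rays(m,uv):
    K=np.array(m['intrinsics']);uv=np.atleast_2d(np.array(uv,float))
    d=(uv-[K[0,2],K[1,2]])/[K[0,0],K[1,1]];u=d.copy()
    for _ in range(20): u=d/(1+m['k1']*(u**2).sum(1,keepdims=True))
    return u
def world(m,uv,z):
    u=rays(m,uv);z=np.atleast_1d(z)[:,None]
    p=np.hstack([u*z,z]);return (p-np.array(m['t']))@np.array(m['R'])
def onplane(m,uv,h):
    u=rays(m,uv);R=np.array(m['R']);c=-R.T@np.array(m['t'])
    d=np.hstack([u,np.ones((len(u),1))])@R
    return c+d*((h-c[2])/d[:,2])[:,None]
def proj(m,X):
    p=np.atleast_2d(X)@np.array(m['R']).T+np.array(m['t']);u=p[:,:2]/p[:,2:]
    u=u*(1+m['k1']*(u**2).sum(1,keepdims=True));K=np.array(m['intrinsics']);return u*[K[0,0],K[1,1]]+[K[0,2],K[1,2]]
E
python3 - <<'E'
from h import *
np.set_printoptions(precision=3,suppress=True)
o=telemetry.get_obs();print(o['time'],o['tcp_pos'],o['orientation'],robot.tip_reach)
ims=[]
for c in ['scene','top']:
    im,d=snapshot(c);np.savez(c+'0.npz',im=im,d=d);m=camera_model(c);ims.append(im)
    print(c,'cam at',-np.array(m['R']).T@np.array(m['t']))
    for n in ['carrier','rack','mark','hammer','polish_jar','bench_block']:
        for r in nets.trace(c,n)[:1]:
            px=r['pixels']&(d>0);v,u=np.nonzero(px);W=world(m,np.c_[u,v],d[px])
            print(n,round(r['confidence'],2),np.round(r['point']),px.sum(),np.percentile(W,[2,50,98],axis=0).ravel())
    for n,h in [('carrier_hook',.14),('carrier_grip',.181),('carrier',0),('rail_mid',.2),('mark',.018)]:
        for r in nets.mark_of(c,n)[:1]: print('pt',n,round(r['confidence'],2),np.round(r['point']),onplane(m,r['point'],h)[0])
save('a.png',cv2.resize(np.vstack(ims),(800,1200))[:1200])
save('s0.png',cv2.resize(ims[0],(800,600)));save('t0.png',cv2.resize(ims[1],(800,600)))
E
```

```text
0.0 [0.161 0.551 0.238] [ 0.142  0.99  -0.001 -0.   ] 0.008
scene cam at [1.087 0.54  1.011]
carrier 0.64 [292. 211.] 1755 [ 0.291 -0.077 -0.002  0.438  0.02   0.044  0.46   0.061  0.2  ]
rack 0.79 [250. 269.] 8138 [ 0.557 -0.183  0.     0.622  0.06   0.018  0.668  0.26   0.207]
mark 0.74 [262. 282.] 138 [0.563 0.093 0.012 0.608 0.099 0.022 0.666 0.104 0.039]
hammer 0.86 [152. 147.] 824 [ 0.411 -0.533 -0.001  0.516 -0.492  0.021  0.662 -0.448  0.029]
polish_jar 0.72 [388. 278.] 800 [ 0.346  0.285 -0.001  0.412  0.318  0.054  0.427  0.342  0.078]
bench_block 0.96 [224. 160.] 495 [ 0.352 -0.325  0.     0.395 -0.279  0.023  0.436 -0.244  0.029]
pt carrier_grip 0.77 [293. 182.] [0.436 0.021 0.181]
pt carrier 0.59 [290. 225.] [0.423 0.014 0.   ]
pt rail_mid 0.93 [240. 218.] [0.619 0.028 0.2  ]
pt mark 0.7 [261. 282.] [0.618 0.097 0.018]
top cam at [ 0.422 -0.096  1.57 ]
carrier 0.69 [229. 230.] 423 [ 0.4   -0.03   0.003  0.427  0.007  0.045  0.455  0.058  0.205]
rack 0.64 [222. 171.] 3745 [ 0.565 -0.188  0.01   0.61   0.029  0.02   0.662  0.248  0.21 ]
hammer 0.58 [372. 204.] 648 [ 0.406 -0.527  0.002  0.503 -0.494  0.024  0.652 -0.45   0.032]
polish_jar 0.52 [140. 234.] 300 [0.366 0.284 0.01  0.393 0.305 0.074 0.42  0.34  0.082]
bench_block 0.57 [312. 240.] 424 [ 0.349 -0.328  0.012  0.388 -0.29   0.026  0.428 -0.251  0.033]
pt carrier_hook 0.59 [224. 228.] [0.421 0.014 0.14 ]
pt carrier_grip 0.78 [223. 225.] [0.43  0.014 0.181]
pt carrier 0.6 [228. 230.] [0.415 0.011 0.   ]
pt rail_mid 0.96 [220. 165.] [0.616 0.026 0.2  ]
pt mark 0.63 [208. 175.] [0.606 0.084 0.018]
```

View pics/s0.png

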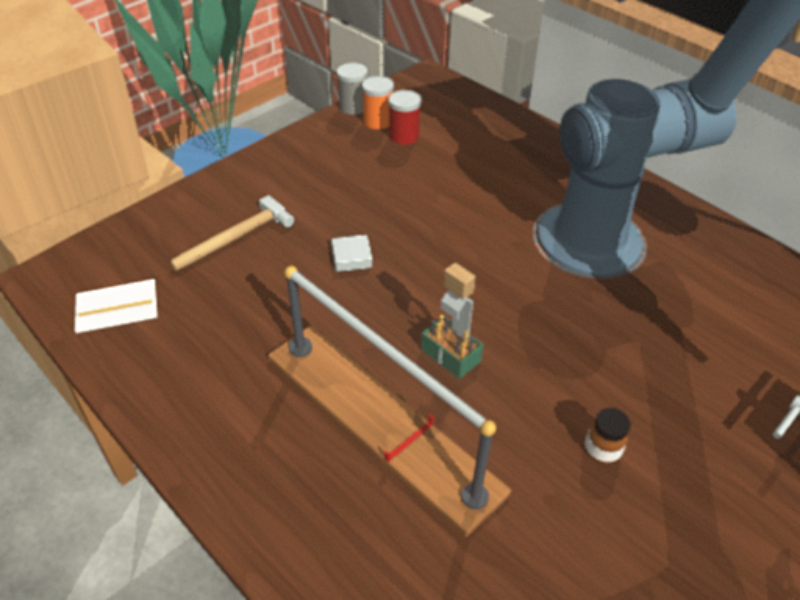

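View pics/t0.png

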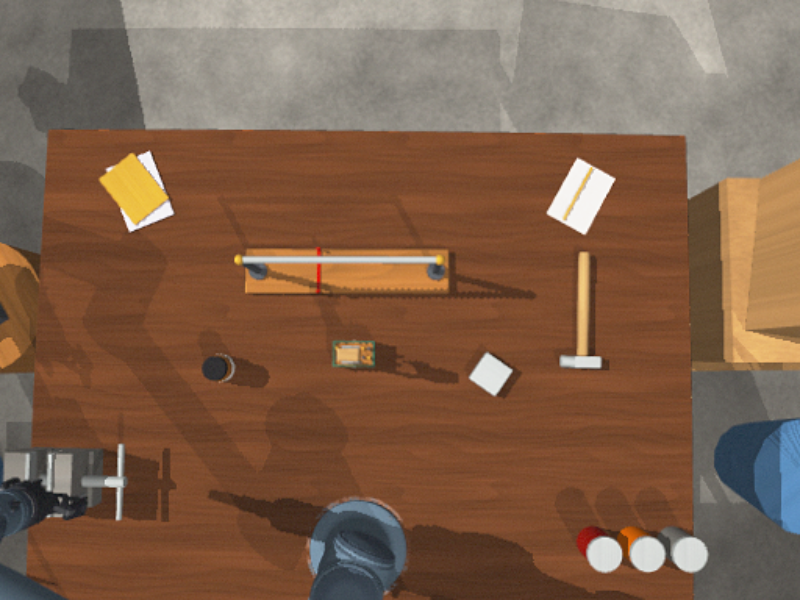

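The scene view shows the rack ahead with a red strip near its left post (strip at about (410,437) of 800x600), and the carrier between robot and rack at (455,320). The top view agrees: strip at (319,270), carrier at (354,354). I'll hook on the right (-y) side. Next I refine by colour and depth.

```bash
python3 - <<'E'
from h import *
np.set_printoptions(precision=4,suppress=True)
for c in ['scene','top']:
    f=np.load(c+'0.npz');im=f['im'];d=f['d'];m=camera_model(c)
    v,u=np.mgrid[:384,:512];W=world(m,np.c_[u.ravel(),v.ravel()],np.maximum(d.ravel(),1e-3)).reshape(384,512,3)
    hsv=cv2.cvtColor(im,cv2.COLOR_RGB2HSV);H,S,V=[hsv[...,i].astype(int) for i in range(3)]
    box=(d>0)&(W[...,0]>.5)&(W[...,0]<.72)&(abs(W[...,1])<.32)&(W[...,2]<.25)
    red=box&((H<4)|(H>174))&(S>190)&(V>110)
    P=W[red];lo=P[:,2]<.026
    print(c,'red',red.sum(),P.mean(0),'low',P[lo].mean(0))
    uv=np.c_[u[red],v[red]][lo];q=onplane(m,uv,.021)
    print(' red plane',q.mean(0),'slope dy/dx',np.polyfit(q[:,0],q[:,1],1)[0], q.min(0),q.max(0))
    ball=box&(W[...,2]>.19)&(H>15)&(H<30)&(S>150)
    for s in (W[...,1]<0,W[...,1]>.0):
        b=ball&s
        if b.sum(): print(' ball',b.sum(),onplane(m,[[u[b].mean(),v[b].mean()]],.21)[0],W[b].mean(0))
    rail=box&(W[...,2]>.18)&(W[...,2]<.215)&(S<60)
    q=onplane(m,np.c_[u[rail],v[rail]],.203);p=np.polyfit(q[:,1],q[:,0],1)
    print(' rail n',rail.sum(),'x at y=0,slope',p[1],p[0],q[:,1].min(),q[:,1].max(),'depth med x',np.median(W[rail][:,0]))
    near=(d>0)&(abs(W[...,0]-.43)<.06)&(abs(W[...,1]-.015)<.08)
    g=near&(W[...,2]>.165)
    print(' grip',g.sum(),W[g].mean(0),np.percentile(W[g],[3,97],axis=0).ravel())
    t=near&(W[...,2]>.193);print(' top face',t.sum(),W[t].mean(0),cv2.minAreaRect((onplane(m,np.c_[u[t],v[t]],.2)[:,:2]*1000).astype(np.float32)))
    gr=near&(H>65)&(H<95)&(S>80)&(W[...,2]>.01)
    q=(W[gr][:,:2]*1000).astype(np.float32);print(' green',gr.sum(),cv2.minAreaRect(q),np.percentile(W[gr],[3,97],axis=0).ravel())
m=camera_model('wrist');print('wrist cam',-np.array(m['R']).T@np.array(m['t']),np.array(m['R'])[2])
E
```

```text
scene red 79 [0.6212 0.0993 0.0244] low [0.6203 0.0989 0.0217]
 red plane [0.62   0.0986 0.021 ] slope dy/dx 0.006295933578450871 [0.5687 0.0957 0.021 ] [0.6646 0.1013 0.021 ]
 ball 8 [ 0.6225 -0.1627  0.21  ] [ 0.6205 -0.1658  0.2065]
 ball 25 [0.6201 0.2384 0.21  ] [0.6177 0.2368 0.2058]
 rail n 1012 x at y=0,slope 0.61963583148493 -0.009257381819409364 -0.15907501658969858 0.24936664969708822 depth med x 0.6202122576958219
 grip 321 [0.4341 0.0201 0.1888] [ 0.4178 -0.0041  0.1664  0.443   0.0383  0.2014]
 top face 160 [0.4308 0.0175 0.1987] ((432.5790710449219, 19.37742042541504), (48.03683090209961, 30.659080505371094), 88.77910614013672)
 green 129 ((434.4112243652344, 17.86933135986328), (53.597137451171875, 91.71085357666016), 0.6645753383636475) [ 0.4103 -0.0248  0.0118  0.4605  0.062   0.0458]
top red 37 [0.612  0.0983 0.0227] low [0.6114 0.0987 0.02  ]
 red plane [0.6113 0.0986 0.021 ] slope dy/dx 0.02495427411588268 [0.5701 0.0959 0.021 ] [0.6657 0.1047 0.021 ]
 ball 28 [ 0.6153 -0.167   0.21  ] [ 0.6157 -0.1671  0.2074]
 ball 28 [0.6109 0.2346 0.21  ] [0.6112 0.2351 0.2079]
 rail n 493 x at y=0,slope 0.6144358900832775 -0.011068167946487167 -0.15542527355243135 0.22749824713822175 depth med x 0.6135059045380001
 grip 132 [0.4267 0.0123 0.1994] [ 0.4145 -0.0082  0.1826  0.4393  0.0335  0.2058]
 top face 123 [0.4266 0.0137 0.2008] ((426.9390869140625, 13.730072021484375), (24.57769203186035, 40.15743637084961), 0.7326456308364868)
 green 16 ((409.2729797363281, 3.664569854736328), (42.05763244628906, 100.68314361572266), 29.062910079956055) [ 0.4037 -0.0309  0.0411  0.4506  0.0183  0.0536]
wrist cam [0.0964 0.5707 0.3736] [ 0.2587 -0.076  -0.963 ]
```

```bash
python3 -m creep '[{"dz":-30,"az":-0.149},{"dz":-30,"az":-0.149},{"dx":-21.8,"dy":-44.8},{"dx":-21.8,"dy":-44.8},{"dx":-21.8,"dy":-44.8},{"dx":-21.8,"dy":-44.8},{"dx":-21.8,"dy":-44.8},{"dx":-21.8,"dy":-44.8},{"dx":-21.8,"dy":-44.8},{"dx":-21.8,"dy":-44.8},{"dx":-21.8,"dy":-44.8},{"dx":-21.8,"dy":-44.8}]' 1 && python3 -m creep '[{"dx":-21.8,"dy":-44.8},{"dx":-21.8,"dy":-44.8},{},{},{}]'
cat > w.py <<'E'
import sys
from h import *
np.set_printoptions(precision=4,suppress=True)
o=telemetry.get_obs();R=Rt.from_quat(o['orientation']).as_matrix();m=camera_model('wrist')
im,d=snapshot('wrist');np.savez('w%s.npz'%sys.argv[1],im=im,d=d,R=m['R'],t=m['t'])
print(o['time'],o['tcp_pos'],'\n',R,o['wrist_force'],o['opening'])
v,u=np.mgrid[:384,:512];W=world(m,np.c_[u.ravel(),v.ravel()],np.maximum(d.ravel(),1e-3)).reshape(384,512,3)
hsv=cv2.cvtColor(im,cv2.COLOR_RGB2HSV);H,S,V=[hsv[...,i].astype(int) for i in range(3)]
red=(d>0)&((H<4)|(H>174))&(S>190)&(V>90)&(W[...,0]>.5)&(W[...,2]<.05)
if red.sum()>10: print('red',red.sum(),W[red].mean(0),np.percentile(W[red],[2,98],axis=0).ravel())
for n,h in [('carrier_hook',.14),('carrier_grip',.181),('carrier',0),('rail_mid',.2),('mark',.018)]:
    for r in nets.mark_of('wrist',n)[:1]: print('pt',n,round(r['confidence'],2),np.round(r['point']),onplane(m,r['point'],h)[0])
save('w%s.png'%sys.argv[1],im)
E
python3 w.py 1
```

```text
1.2 [0.1616 0.5519 0.2393] 
 [[-0.9597  0.2809  0.    ]
 [ 0.2809  0.9597  0.0001]
 [-0.      0.0001 -1.    ]] [0.7561 0.7677 1.1723] 0.08547677477949399validation failed for argument at $[0]...
```

View pics/w1.png

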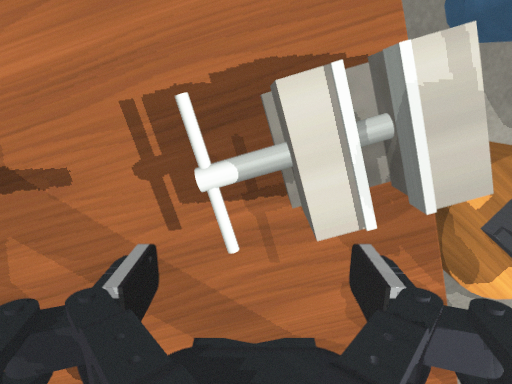

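The creep call was refused, so nothing moved; rows probably need all six keys. The view shows only the vise under the start pose, at about (330,140).

```bash
python3 -m creep '[{"dx":0,"dy":0,"dz":-30,"ax":0,"ay":0,"az":-0.149},{"dx":0,"dy":0,"dz":-30,"ax":0,"ay":0,"az":-0.149},{"dx":-21.8,"dy":-44.8,"dz":0,"ax":0,"ay":0,"az":0},{"dx":-21.8,"dy":-44.8,"dz":0,"ax":0,"ay":0,"az":0},{"dx":-21.8,"dy":-44.8,"dz":0,"ax":0,"ay":0,"az":0},{"dx":-21.8,"dy":-44.8,"dz":0,"ax":0,"ay":0,"az":0},{"dx":-21.8,"dy":-44.8,"dz":0,"ax":0,"ay":0,"az":0},{"dx":-21.8,"dy":-44.8,"dz":0,"ax":0,"ay":0,"az":0}]' 1
```

```text
time: 2.3
tcp_pos: [0.2963, 0.2831, 0.2995]
orientation: [-0.007, 1.0, 0.0, 0.0]
wrist_force: [0.1, -0.6, -0.5]
opening: 0.0851
```

```bash
python3 -m creep '[{"dx":-21.8,"dy":-44.8,"dz":0,"ax":0,"ay":0,"az":0},{"dx":-21.8,"dy":-44.8,"dz":0,"ax":0,"ay":0,"az":0},{"dx":-21.8,"dy":-44.8,"dz":0,"ax":0,"ay":0,"az":0},{"dx":-21.8,"dy":-44.8,"dz":0,"ax":0,"ay":0,"az":0},{"dx":-21.8,"dy":-44.8,"dz":0,"ax":0,"ay":0,"az":0},{"dx":-21.8,"dy":-44.8,"dz":0,"ax":0,"ay":0,"az":0},{"dx":0,"dy":0,"dz":0,"ax":0,"ay":0,"az":0},{"dx":0,"dy":0,"dz":0,"ax":0,"ay":0,"az":0}]'; python3 w.py 2
```

```text
time: 3.1
tcp_pos: [0.4303, 0.0169, 0.2991]
orientation: [-0.005, 1.0, 0.0, -0.0]
wrist_force: [0.1, 0.5, 0.6]
opening: 0.0852
3.1 [0.4303 0.0169 0.2991] 
 [[-0.9999 -0.0102 -0.0005]
 [-0.0102  0.9999  0.0007]
 [ 0.0005  0.0007 -1.    ]] [0.1119 0.4831 0.5915] 0.08518546102371444
red 357 [0.617  0.0969 0.0238] [0.5672 0.093  0.0189 0.6648 0.1007 0.039 ]
pt carrier_hook 0.8 [249. 178.] [0.4298 0.0122 0.14  ]
pt carrier_grip 0.73 [247. 188.] [0.4289 0.0115 0.181 ]
pt carrier 0.65 [251. 154.] [0.4285 0.0126 0.    ]
pt mark 0.7 [306. 286.] [0.6176 0.0942 0.018 ]
```

View pics/w2.png

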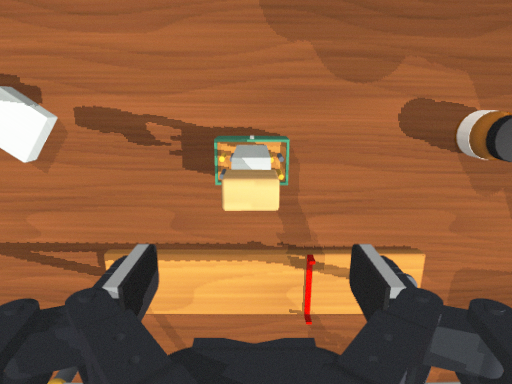

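The view shows the grip at (250,190), the green tray at (251,160) with its white line at (251,137), and the red strip at (309,288). The rail is hidden below by the fingers. Now the grip's top face, from depth.

```bash
python3 - <<'E'
from h import *
np.set_printoptions(precision=4,suppress=True)
f=np.load('w2.npz');d=f['d'];im=f['im'];m=dict(camera_model('wrist'),R=f['R'],t=f['t'])
v,u=np.mgrid[:384,:512];W=world(m,np.c_[u.ravel(),v.ravel()],np.maximum(d.ravel(),1e-3)).reshape(384,512,3)
b=(abs(W[...,0]-.43)<.06)&(abs(W[...,1]-.015)<.08)&(d>0)
t=b&(W[...,2]>.19);r=cv2.minAreaRect((W[t][:,:2]*1000).astype(np.float32))
print(t.sum(),r,np.median(W[t],axis=0))
hsv=cv2.cvtColor(im,cv2.COLOR_RGB2HSV)
g=b&(hsv[...,0]>65)&(hsv[...,0]<95)&(hsv[...,1]>80)&(W[...,2]>.035)
print(g.sum(),cv2.minAreaRect((W[g][:,:2]*1000).astype(np.float32)))
E
```

```text
40282 ((426.3467102050781, 16.841384887695312), (33.484012603759766, 149.32662963867188), 0.46257999539375305) [0.4197 0.0166 0.3609]
392 ((431.71124267578125, 13.70266342163086), (55.56072998046875, 89.40531921386719), 0.31765154004096985)
```

```bash
python3 -m creep '[{"dx":1.3,"dy":-3,"dz":10,"ax":0,"ay":0,"az":0},{"dx":0,"dy":0,"dz":40,"ax":0,"ay":0,"az":0},{"dx":0,"dy":0,"dz":30,"ax":0,"ay":0,"az":0},{"dx":0,"dy":0,"dz":24,"ax":0,"ay":0,"az":0},{"dx":0,"dy":0,"dz":24,"ax":0,"ay":0,"az":0},{"dx":0,"dy":0,"dz":0,"ax":0,"ay":0,"az":0},{"dx":0,"dy":0,"dz":0,"ax":0,"ay":0,"az":0}]' 1 && python3 -m creep '[{"dx":0,"dy":0,"dz":0,"ax":0,"ay":0,"az":0},{"dx":0,"dy":0,"dz":0,"ax":0,"ay":0,"az":0},{"dx":0,"dy":0,"dz":0,"ax":0,"ay":0,"az":0},{"dx":0,"dy":0,"dz":0,"ax":0,"ay":0,"az":0},{"dx":0,"dy":0,"dz":0,"ax":0,"ay":0,"az":0},{"dx":0,"dy":0,"dz":0,"ax":0,"ay":0,"az":0},{"dx":0,"dy":0,"dz":0,"ax":0,"ay":0,"az":0},{"dx":0,"dy":0,"dz":0,"ax":0,"ay":0,"az":0}]' 0 50
```

```text
time: 4.1
tcp_pos: [0.4282, 0.015, 0.1711]
orientation: [-0.007, 1.0, 0.0, -0.001]
wrist_force: [-0.0, -0.6, 0.0]
opening: 0.0855
time: 4.9
tcp_pos: [0.4301, 0.0144, 0.1725]
orientation: [-0.007, 1.0, -0.0, 0.001]
wrist_force: [-0.2, -2.0, 6.0]
opening: 0.0434
```

```bash
python3 -m creep '[{"dx":0,"dy":0,"dz":-10,"ax":0,"ay":0,"az":0},{"dx":0,"dy":0,"dz":-25,"ax":0,"ay":0,"az":0},{"dx":0,"dy":0,"dz":-35,"ax":0,"ay":0,"az":0},{"dx":0,"dy":0,"dz":-25,"ax":0,"ay":0,"az":0},{"dx":0,"dy":0,"dz":-9,"ax":0,"ay":0,"az":0},{"dx":-20,"dy":0,"dz":0,"ax":0,"ay":0,"az":0},{"dx":-30,"dy":0,"dz":0,"ax":0,"ay":0,"az":0},{"dx":-30,"dy":0,"dz":0,"ax":0,"ay":0,"az":0},{"dx":-20,"dy":0,"dz":0,"ax":0,"ay":0,"az":0},{"dx":0,"dy":0,"dz":0,"ax":0,"ay":0,"az":0},{"dx":0,"dy":0,"dz":0,"ax":0,"ay":0,"az":0},{"dx":0,"dy":0,"dz":0,"ax":0,"ay":0,"az":0}]'
cat > s.py <<'E'
import sys
from h import *
np.set_printoptions(precision=4,suppress=True)
o=telemetry.get_obs();print(o['time'],o['tcp_pos'],o['wrist_force'],o['opening'])
im,d=snapshot('scene');m=camera_model('scene')
v,u=np.mgrid[:384,:512];W=world(m,np.c_[u.ravel(),v.ravel()],np.maximum(d.ravel(),1e-3)).reshape(384,512,3)
hsv=cv2.cvtColor(im,cv2.COLOR_RGB2HSV);H,S,V=[hsv[...,i].astype(int) for i in range(3)]
b=(d>0)&(abs(W[...,0]-o['tcp_pos'][0])<.08)&(abs(W[...,1]-o['tcp_pos'][1])<.09)
g=b&(H>65)&(H<95)&(S>80);P=W[g]
print('green',g.sum(),np.percentile(P,[3,97],axis=0).ravel(),cv2.minAreaRect((P[:,:2]*1000).astype(np.float32)))
red=(d>0)&((H<4)|(H>174))&(S>190)&(V>90)&(W[...,0]>.5)&(W[...,2]<.05)&(W[...,2]>0)
if red.sum(): print('red',red.sum(),W[red].mean(0))
c=proj(m,[o['tcp_pos'][0],o['tcp_pos'][1],.15])[0].astype(int)
x0=min(max(c[0]-80,0),352);y0=min(max(c[1]-60,0),264)
save('s%s.png'%sys.argv[1],cv2.resize(im[y0:y0+120,x0:x0+160],(800,600),interpolation=cv2.INTER_CUBIC))
E
python3 s.py 1
```

```text
time: 6.1
tcp_pos: [0.5275, 0.0162, 0.2742]
orientation: [-0.007, 1.0, 0.0, -0.002]
wrist_force: [0.1, -0.1, -5.0]
opening: 0.0436
6.1 [0.5275 0.0162 0.2742] [ 0.1012 -0.0613 -4.9582] 0.043560043584747785
green 178 [ 0.5036 -0.0226  0.1123  0.5563  0.0636  0.1474] ((529.0836791992188, 18.16509246826172), (56.962528228759766, 92.08838653564453), 0.6490429043769836)
red 83 [0.6221 0.0989 0.0236]
```

View pics/s1.png

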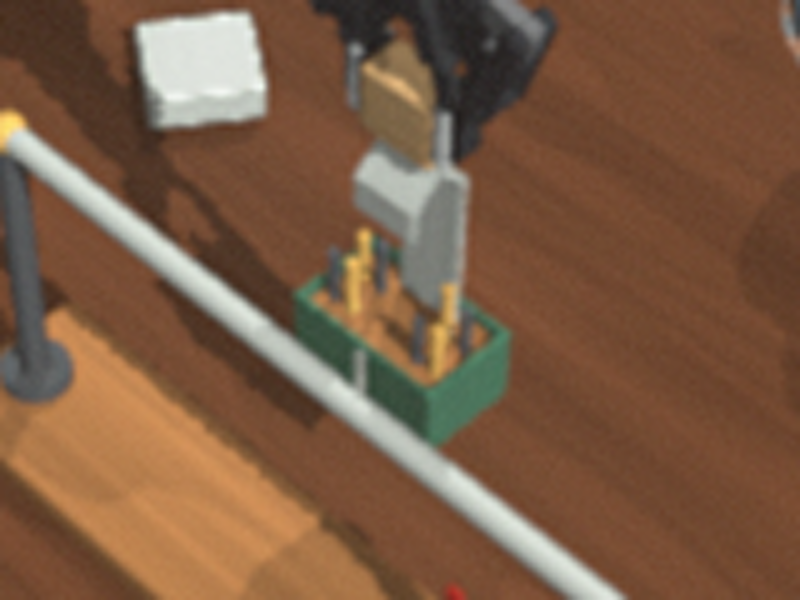

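The carrier hangs upright in the fingers with the hook's open side facing the rail. The rail is at the height of the gap. Now I move it in.

```bash
python3 -m creep '[{"dx":-15,"dy":0,"dz":0,"ax":0,"ay":0,"az":0},{"dx":-20,"dy":0,"dz":0,"ax":0,"ay":0,"az":0},{"dx":-20,"dy":0,"dz":0,"ax":0,"ay":0,"az":0},{"dx":-20,"dy":0,"dz":0,"ax":0,"ay":0,"az":0},{"dx":-15,"dy":0,"dz":0,"ax":0,"ay":0,"az":0},{"dx":0,"dy":0,"dz":0,"ax":0,"ay":0,"az":0},{"dx":0,"dy":0,"dz":0,"ax":0,"ay":0,"az":0}]'
python3 s.py 2
```

```text
time: 6.85
tcp_pos: [0.6181, 0.0173, 0.275]
orientation: [-0.007, 1.0, 0.0, -0.001]
wrist_force: [0.2, 1.0, -6.0]
opening: 0.0436
6.85 [0.6181 0.0173 0.275 ] [ 0.2209  1.0023 -5.9874] 0.04355084432513142
green 192 [ 0.6091 -0.0217  0.111   0.6478  0.0649  0.1486] ((637.6015014648438, 23.41360855102539), (41.99531555175781, 96.68704986572266), 16.978374481201172)
red 84 [0.6217 0.0993 0.0244]
```

View pics/s2.png

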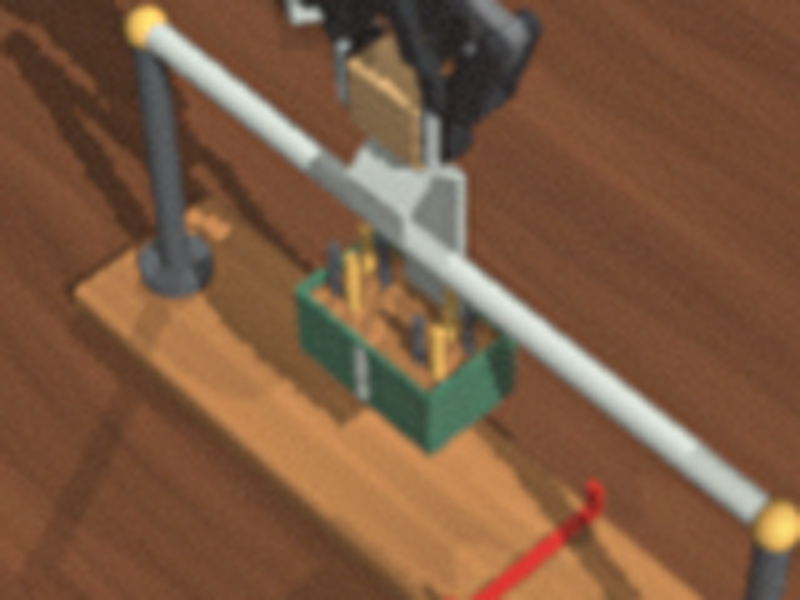

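The rail now lies under the hook's roof, between strap and outer leg, and the punches are clear of it. Lowering.

```bash
python3 -m creep '[{"dx":0,"dy":0,"dz":10,"ax":0,"ay":0,"az":0},{"dx":0,"dy":0,"dz":12,"ax":0,"ay":0,"az":0},{"dx":0,"dy":0,"dz":10,"ax":0,"ay":0,"az":0},{"dx":0,"dy":0,"dz":5,"ax":0,"ay":0,"az":0},{"dx":0,"dy":0,"dz":2,"ax":0,"ay":0,"az":0},{"dx":0,"dy":0,"dz":0,"ax":0,"ay":0,"az":0},{"dx":0,"dy":0,"dz":0,"ax":0,"ay":0,"az":0}]' && python3 -m creep '[{"dx":0,"dy":0,"dz":1.5,"ax":0,"ay":0,"az":0},{"dx":0,"dy":0,"dz":0,"ax":0,"ay":0,"az":0}]'  && python3 -m creep '[{"dx":0,"dy":0,"dz":1.5,"ax":0,"ay":0,"az":0},{"dx":0,"dy":0,"dz":0,"ax":0,"ay":0,"az":0}]'
```

```text
time: 7.6
tcp_pos: [0.6192, 0.0172, 0.2368]
orientation: [-0.007, 1.0, -0.0, 0.0]
wrist_force: [-0.6, -0.8, -5.9]
opening: 0.043
time: 7.8
tcp_pos: [0.6192, 0.0172, 0.235]
orientation: [-0.007, 1.0, 0.0, 0.0]
wrist_force: [0.1, 0.6, -6.2]
opening: 0.0436
time: 8.0
tcp_pos: [0.6189, 0.0173, 0.2331]
orientation: [-0.007, 1.0, 0.0, -0.0]
wrist_force: [-0.2, -0.1, -5.8]
opening: 0.0432
```

```bash
python3 -m creep '[{"dx":0,"dy":0,"dz":1,"ax":0,"ay":0,"az":0},{"dx":0,"dy":0,"dz":0,"ax":0,"ay":0,"az":0}]' && python3 -m creep '[{"dx":0,"dy":0,"dz":1,"ax":0,"ay":0,"az":0},{"dx":0,"dy":0,"dz":0,"ax":0,"ay":0,"az":0}]'  && python3 -m creep '[{"dx":0,"dy":0,"dz":1,"ax":0,"ay":0,"az":0},{"dx":0,"dy":0,"dz":0,"ax":0,"ay":0,"az":0}]'
```

```text
time: 8.2
tcp_pos: [0.619, 0.0173, 0.2329]
orientation: [-0.007, 1.0, -0.0, 0.0]
wrist_force: [-1.5, 1.2, -0.2]
opening: 0.0435
time: 8.4
tcp_pos: [0.619, 0.0173, 0.2329]
orientation: [-0.007, 1.0, -0.0, 0.001]
wrist_force: [-4.1, 0.8, 5.3]
opening: 0.0433
time: 8.6
tcp_pos: [0.619, 0.0173, 0.2328]
orientation: [-0.007, 1.0, -0.0, 0.001]
wrist_force: [-6.1, 0.5, 10.2]
opening: 0.0435
```

```bash
python3 -m creep '[{"dx":1.5,"dy":0,"dz":0,"ax":0,"ay":0,"az":0},{"dx":0,"dy":0,"dz":0,"ax":0,"ay":0,"az":0},{"dx":0,"dy":0,"dz":0,"ax":0,"ay":0,"az":0}]'; python3 s.py 3; python3 w.py 3
```

```text
time: 8.9
tcp_pos: [0.6184, 0.0172, 0.2324]
orientation: [-0.007, 1.0, -0.0, 0.002]
wrist_force: [-3.1, 0.7, 6.6]
opening: 0.0433
8.9 [0.6184 0.0172 0.2324] [-3.0578  0.7096  6.6028] 0.04333921936184394
green 213 [ 0.5989 -0.0221  0.0695  0.6485  0.0645  0.1051] ((623.4672241210938, 19.009307861328125), (51.37482452392578, 92.04371643066406), 1.0628989934921265)
red 81 [0.6225 0.0992 0.0242]
8.95 [0.6184 0.0172 0.2324] 
 [[-0.9999 -0.0132  0.0039]
 [-0.0132  0.9999 -0.0001]
 [-0.0039 -0.0002 -1.    ]] [-2.1114 -0.1424  7.5639] 0.04364343865081349
red 706 [0.6166 0.0968 0.0227] [0.5674 0.0929 0.0192 0.6645 0.1009 0.0392]
pt carrier_hook 0.82 [256. 228.] [0.641  0.0191 0.14  ]
pt carrier_grip 0.58 [255. 266.] [0.651  0.0183 0.181 ]
pt carrier 0.66 [253. 174.] [0.6304 0.0157 0.    ]
pt rail_mid 0.9 [282. 226.] [0.6158 0.0327 0.2   ]
pt mark 0.94 [324. 167.] [0.618  0.0942 0.018 ]
```

View pics/s3.png

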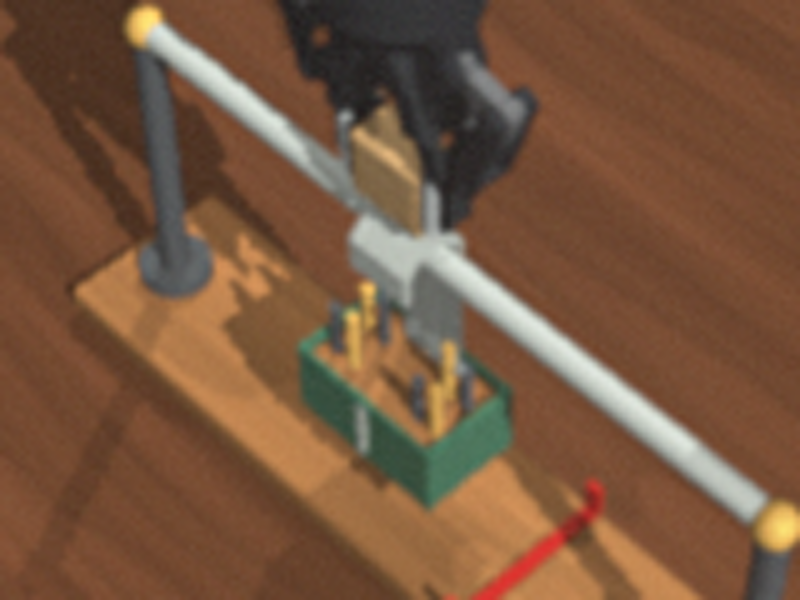

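View pics/w3.png

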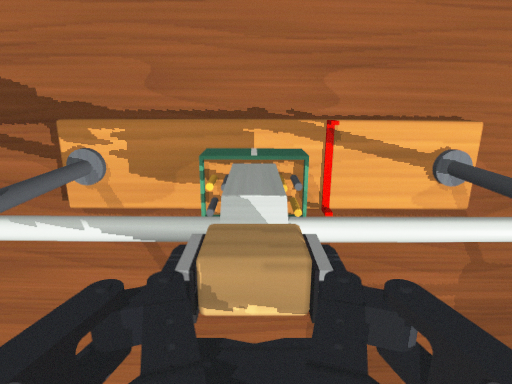

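The carrier is hooked with the rail under its roof, upright. In the wrist view the tray's white line is at (254,152) and the red strip at (329,165). Measuring the slide distance.

```bash
cat > dist.py <<'E'
import sys
from h import *
np.set_printoptions(precision=4,suppress=True)
f=np.load('w%s.npz'%sys.argv[1]);d=f['d'];im=f['im'];m=dict(camera_model('wrist'),R=f['R'],t=f['t'])
v,u=np.mgrid[:384,:512];W=world(m,np.c_[u.ravel(),v.ravel()],np.maximum(d.ravel(),1e-3)).reshape(384,512,3)
hsv=cv2.cvtColor(im,cv2.COLOR_RGB2HSV);H,S,V=[hsv[...,i].astype(int) for i in range(3)]
g=(d>0)&(H>65)&(H<95)&(S>80)&(W[...,2]>.095)&(W[...,2]<.115)
q=onplane(m,np.c_[u[g],v[g]],.105);r=cv2.minAreaRect((q[:,:2]*1000).astype(np.float32))
print('rim',g.sum(),r,np.percentile(q[:,1],[0.5,99.5]),np.percentile(q[:,1],[0.5,99.5]).mean())
red=(d>0)&((H<4)|(H>174))&(S>190)&(V>90)&(W[...,2]<.026)&(W[...,2]>.01)
q=onplane(m,np.c_[u[red],v[red]],.021);p=np.polyfit(q[:,0],q[:,1],1);print('red at x=.617',np.polyval(p,.617),'slope',p[0],red.sum(),'y percentiles',np.percentile(q[:,1],[2,98]))
w=(d>0)&(S<50)&(V>130)&(W[...,2]>.085)&(W[...,2]<.115)&(W[...,0]<.6)
if w.sum(): print('white',w.sum(),onplane(m,np.c_[u[w],v[w]],.105).mean(0))
E
python3 dist.py 3
```

```text
rim 937 ((617.3436889648438, 16.758970260620117), (53.45005416870117, 89.38595581054688), 0.19971983134746552) [-0.0278  0.0613] 0.01674050147087955
red at x=.617 0.09688082530768562 slope 0.01339646116916591 612 y percentiles [0.093  0.1008]
white 95 [0.5981 0.0219 0.105 ]
```

```bash
python3 -m creep '[{"dx":0,"dy":4,"dz":0,"ax":0,"ay":0,"az":0},{"dx":0,"dy":6,"dz":0,"ax":0,"ay":0,"az":0},{"dx":0,"dy":8,"dz":0,"ax":0,"ay":0,"az":0},{"dx":0,"dy":8,"dz":0,"ax":0,"ay":0,"az":0}]' && python3 -m creep '[{"dx":0,"dy":8,"dz":0,"ax":0,"ay":0,"az":0},{"dx":0,"dy":8,"dz":0,"ax":0,"ay":0,"az":0},{"dx":0,"dy":8,"dz":0,"ax":0,"ay":0,"az":0},{"dx":0,"dy":8,"dz":0,"ax":0,"ay":0,"az":0},{"dx":0,"dy":8,"dz":0,"ax":0,"ay":0,"az":0},{"dx":0,"dy":8,"dz":0,"ax":0,"ay":0,"az":0},{"dx":0,"dy":5,"dz":0,"ax":0,"ay":0,"az":0},{"dx":0,"dy":0,"dz":0,"ax":0,"ay":0,"az":0}]'; python3 s.py 4; python3 w.py 4; python3 dist.py 4
```

```text
time: 9.65
tcp_pos: [0.6182, 0.0395, 0.2324]
orientation: [-0.005, 1.0, -0.004, 0.002]
wrist_force: [-2.4, -9.1, 6.6]
opening: 0.0435
time: 10.45
tcp_pos: [0.6176, 0.0939, 0.2324]
orientation: [-0.006, 1.0, -0.003, 0.002]
wrist_force: [-2.3, -5.8, 7.1]
opening: 0.0435
10.45 [0.6176 0.0939 0.2324] [-2.3207 -5.7671  7.0617] 0.04345567330297634
green 165 [0.6017 0.0547 0.0676 0.648  0.1398 0.1045] ((624.1578369140625, 95.41517639160156), (48.979576110839844, 91.44419860839844), 3.3744239807128906)
red 33 [0.6518 0.0995 0.0247]
10.5 [0.6176 0.0939 0.2324] 
 [[-0.9999 -0.012   0.0041]
 [-0.012   0.9999 -0.0052]
 [-0.0041 -0.0053 -1.    ]] [-3.3896 -6.7971  6.6839] 0.043171941087865026
red 173 [0.5813 0.0971 0.024 ] [0.5672 0.0941 0.0191 0.5961 0.1001 0.0399]
pt carrier_hook 0.57 [249. 229.] [0.6413 0.0896 0.14  ]
pt carrier_grip 0.91 [251. 263.] [0.6481 0.0919 0.181 ]
pt carrier 0.95 [253. 173.] [0.6295 0.0918 0.    ]
pt rail_mid 0.57 [144. 227.] [0.6166 0.0323 0.2   ]
rim 924 ((616.8656616210938, 92.4231948852539), (53.406471252441406, 89.26570892333984), 0.5544463992118835) [0.0481 0.137 ] 0.09256328829705401
red at x=.617 0.0973986335962574 slope 0.009473322562133638 139 y percentiles [0.0942 0.0999]
white 194 [0.5987 0.0925 0.105 ]
```

View pics/w4.png

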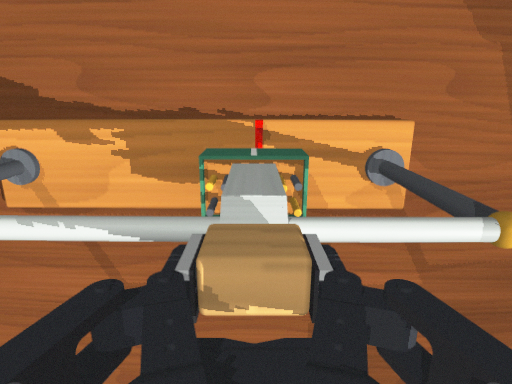

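The white line is at (254,152) and the strip at (259,135). The carrier is about 4.6 mm short of the mark, so I nudge it on.

```bash
python3 -m creep '[{"dx":0,"dy":2.5,"dz":0,"ax":0,"ay":0,"az":0},{"dx":0,"dy":2.3,"dz":0,"ax":0,"ay":0,"az":0},{"dx":0,"dy":0,"dz":-1,"ax":0,"ay":0,"az":0},{"dx":0.8,"dy":0,"dz":0,"ax":0,"ay":0,"az":0},{"dx":0,"dy":0,"dz":0,"ax":0,"ay":0,"az":0}]'; python3 s.py 5; python3 w.py 5; python3 dist.py 5
```

```text
time: 11.3
tcp_pos: [0.6174, 0.0995, 0.2325]
orientation: [-0.006, 1.0, -0.002, 0.002]
wrist_force: [1.7, -4.3, 1.9]
opening: 0.0436
11.3 [0.6174 0.0995 0.2325] [ 1.6791 -4.323   1.8614] 0.043621680798782925
green 146 [0.602  0.0598 0.0693 0.648  0.1458 0.1056] ((625.4507446289062, 101.28468322753906), (45.26958465576172, 90.17835998535156), 2.4277515411376953)
red 33 [0.6536 0.0998 0.0256]
11.35 [0.6174 0.0995 0.2325] 
 [[-0.9999 -0.0121  0.0045]
 [-0.0121  0.9999 -0.003 ]
 [-0.0045 -0.0031 -1.    ]] [ 0.8407 -5.8408  2.9438] 0.04327574206363219
red 189 [0.5813 0.0972 0.0238] [0.5672 0.094  0.019  0.596  0.1005 0.0392]
pt carrier_hook 0.68 [252. 229.] [0.6413 0.0979 0.14  ]
pt carrier_grip 0.7 [252. 263.] [0.6479 0.0985 0.181 ]
pt carrier 0.61 [254. 175.] [0.6309 0.0985 0.    ]
pt rail_mid 0.79 [135. 230.] [0.6186 0.033  0.2   ]
rim 847 ((616.9107666015625, 98.31973266601562), (53.465476989746094, 89.41056060791016), 0.8007127046585083) [0.0539 0.1429] 0.09841599600986346
red at x=.617 0.09728569695724486 slope 0.0023370299491774363 153 y percentiles [0.094  0.1005]
white 181 [0.5985 0.0982 0.105 ]
```

Within about 1 mm of the mark. I relieve the side load, let go and withdraw upward.

```bash
python3 -m creep '[{"dx":0,"dy":-0.8,"dz":0,"ax":0,"ay":0,"az":0},{"dx":0,"dy":0,"dz":0,"ax":0,"ay":0,"az":0}]' && python3 -m creep '[{"dx":0,"dy":0,"dz":0,"ax":0,"ay":0,"az":0},{"dx":0,"dy":0,"dz":0,"ax":0,"ay":0,"az":0},{"dx":0,"dy":0,"dz":0,"ax":0,"ay":0,"az":0},{"dx":0,"dy":0,"dz":0,"ax":0,"ay":0,"az":0},{"dx":0,"dy":0,"dz":0,"ax":0,"ay":0,"az":0},{"dx":0,"dy":0,"dz":0,"ax":0,"ay":0,"az":0}]' 1; python3 w.py 6; python3 dist.py 6
```

```text
time: 11.85
tcp_pos: [0.6174, 0.0994, 0.2325]
orientation: [-0.006, 1.0, -0.001, 0.002]
wrist_force: [2.1, -4.7, 3.2]
opening: 0.0435
time: 12.45
tcp_pos: [0.6154, 0.1004, 0.2312]
orientation: [-0.007, 1.0, 0.0, -0.0]
wrist_force: [-0.5, -0.1, 0.1]
opening: 0.0852
12.45 [0.6154 0.1004 0.2312] 
 [[-0.9999 -0.0134 -0.0003]
 [-0.0134  0.9999  0.0003]
 [ 0.0003  0.0003 -1.    ]] [-0.4891 -0.0673  0.1041] 0.08521722059110924
red 180 [0.581  0.0969 0.0239] [0.5672 0.0935 0.0191 0.595  0.1    0.0394]
pt carrier_hook 0.61 [250. 231.] [0.6399 0.098  0.14  ]
pt carrier_grip 0.72 [249. 266.] [0.6473 0.0978 0.181 ]
pt carrier 0.84 [252. 177.] [0.6305 0.0978 0.    ]
pt rail_mid 0.85 [133. 232.] [0.6172 0.0333 0.2   ]
rim 928 ((617.056884765625, 98.7990493774414), (54.33389663696289, 89.38219451904297), 0.7925344705581665) [0.0543 0.1434] 0.09883982020663397
red at x=.617 0.09723531483994448 slope 0.010422088351811087 146 y percentiles [0.0935 0.1   ]
white 189 [0.5983 0.0987 0.105 ]
```

View pics/w6.png

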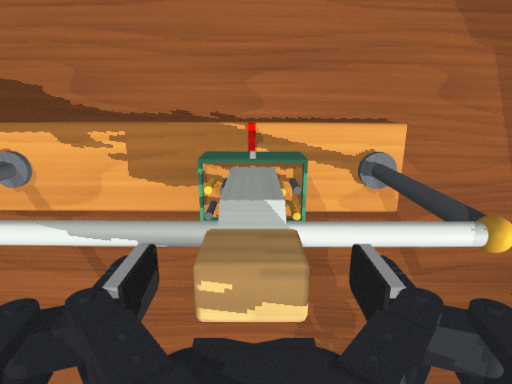

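Released: the white line (252,155) is in line with the red strip (251,138), about 1.5 mm off. Withdrawing straight up.

```bash
python3 -m creep '[{"dx":0,"dy":0,"dz":-15,"ax":0,"ay":0,"az":0},{"dx":0,"dy":0,"dz":-25,"ax":0,"ay":0,"az":0},{"dx":0,"dy":0,"dz":-30,"ax":0,"ay":0,"az":0},{"dx":0,"dy":0,"dz":-20,"ax":0,"ay":0,"az":0},{"dx":20,"dy":0,"dz":0,"ax":0,"ay":0,"az":0},{"dx":20,"dy":0,"dz":0,"ax":0,"ay":0,"az":0},{"dx":0,"dy":0,"dz":0,"ax":0,"ay":0,"az":0},{"dx":0,"dy":0,"dz":0,"ax":0,"ay":0,"az":0},{"dx":0,"dy":0,"dz":0,"ax":0,"ay":0,"az":0},{"dx":0,"dy":0,"dz":0,"ax":0,"ay":0,"az":0}]'; python3 w.py 7; python3 dist.py 7; python3 s.py 7
```

```text
time: 13.75
tcp_pos: [0.5763, 0.0996, 0.3209]
orientation: [-0.006, 1.0, 0.0, -0.0]
wrist_force: [-0.1, 0.2, 1.0]
opening: 0.0852
13.75 [0.5763 0.0996 0.3209] 
 [[-0.9999 -0.013  -0.    ]
 [-0.013   0.9999  0.0001]
 [ 0.      0.0001 -1.    ]] [-0.1144  0.175   1.0077] 0.08522790120214317
red 114 [0.5828 0.097  0.0242] [0.5672 0.0942 0.0188 0.5983 0.0999 0.0396]
pt carrier_hook 0.76 [252. 234.] [0.6416 0.0983 0.14  ]
pt carrier 0.63 [253. 191.] [0.6328 0.0991 0.    ]
pt rail_mid 0.96 [174. 235.] [0.6173 0.0319 0.2   ]
rim 565 ((617.8552856445312, 98.64897155761719), (55.8115234375, 89.14669036865234), 0.7834087610244751) [0.0544 0.1432] 0.09880033804045756
red at x=.617 0.09744568808558918 slope 0.0143375868272798 89 y percentiles [0.0942 0.0999]
white 137 [0.5986 0.0986 0.105 ]
14.05 [0.5758 0.0997 0.3211] [0.0879 0.1157 0.4122] 0.08482909873556532
green 141 [0.6054 0.0628 0.0683 0.6478 0.1462 0.1057] ((627.145751953125, 101.6604232788086), (43.735931396484375, 91.21631622314453), 4.031708717346191)
red 32 [0.6537 0.0997 0.0254]
```

View pics/s7.png

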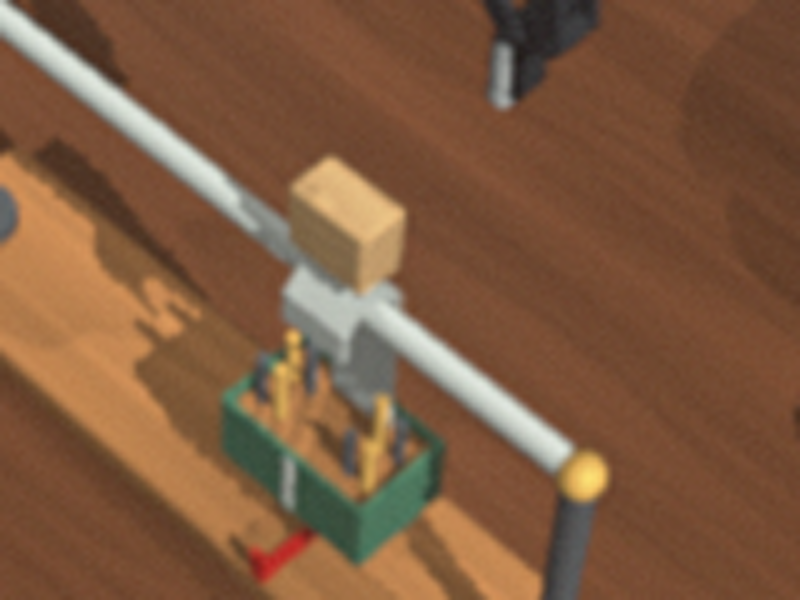

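The carrier hangs free and upright by its hook, above the red mark, and the gripper is clear. Handing in.

```bash
python3 -c "from station import hand_in; print(hand_in())"
```

```text
the job is handed in; nothing more can be done
None
```

The carrier is back on the rail, centred on the red mark to within about 2 mm, and the job is handed in. No verdict came back.

**What I did:** I gripped the carrier by its wooden grip and hooked it on the rail about 80 mm to the right of the mark. It rested there with more than 10 N on the rail. I then slid it in without lifting it, let go and withdrew upward. It took about 14 of the 46 s.

**Last checks:**
- **Position along the rail:** the wrist camera puts the tray's middle 1.4 mm past the mark. The scene camera reads about 2 mm past; the limit is 8 mm.
- **Hang:** the carrier hangs upright with its hook down on the rail. It is square to the rail within about 0.01 rad.
- **Gripper:** it is clear of everything, and wrist force is near zero.

**Disagreements and gaps:**
- The cameras differed by about 5 mm on absolute x and 2 mm on y, so I worked from relative distances.
- The first move was refused as badly formatted, and nothing moved.
- I did not measure the hammer, jar and steel block again at the end. The arm never came near them.

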